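Fit the lid keeper over the guide rod of the dish stand

ROBOT

A 6-joint arm with a two-finger parallel gripper is mounted at the origin on a cart in front of the work surface, level with it; the furniture and walls round the work are solid. World frame = base frame: x ahead of the robot, y to its left, z up, the work surface at z = 0. Lengths are in m, angles in rad, forces in N, time in s.
With the tool pointing down it reaches from about 0.375 to 0.975 m from the base axis. Payload 3.8 kg.
Tool frame: the origin (TCP) lies midway between the tips of the shut fingers; the grasp point (between the pads) lies 19 mm behind it; z points along the fingers, y is the direction in which the jaws open and shut (so a half turn about z gives the same grasp; the last joint's range is limited). The gripper opens to 85 mm and grips with 20 to 120 N. Pads are 22 mm wide; open, the fingers measure 114 mm over their backs; the gripper's body (76 mm by 85 mm) begins 54 mm behind the grasp point. The pads swing forward as they close: fully open they stand 13 mm farther back than shut.
Start: joints at [-1.195, 0.264, 1.604, -0, 1.274, -0.037], TCP at [0.271, -0.618, 0.231] pointing down, gripper open.
Joint ranges: [-2.63, 2.63], [-0.94, 2.18], [0.31, 2.57], [-1.31, 4.45], [0, 2.66], [-2.55, 2.55]. Speed limits (rad/s): [2.57, 2.57, 3.14, 3.14, 3.14, 3.14].

INTERFACE

Orientations are given as a rotation vector (axis times angle).
In Python, from workcell import bot gives the robot as it stands.
- The arm moves only by the shell command python3 -m inch 'ROWS' [FORCE]. ROWS is JSON, a list of rows, each an object of numbers: "dx", "dy", "dz": the shift along the tool's x, y, z in m; "ax", "ay", "az": the turn, a rotation vector about the tool's x, y, z in degrees; "fingers": the opening, from -1 (shut) to 1 (fully open). A call has 1 to 20 rows; each row is the pose to reach, as a shift and turn from the pose measured when the call began, along the tool's axes at that moment; what a row does not reach only later rows make up. A row lasts 1/8 s, in which the tool goes at most 62.5 mm and 10.7 degrees, less where a joint would pass 70% of its speed; a pose out of reach is approached as far as the arm can. A call with a gripper value outside its range is refused whole. The fingers move at their own pace and stop on an object; FORCE is the grip in N (left out, the last holds). Time passes only in rows, so rows that repeat a pose let the fingers close. It gives the time, the measured TCP pose, the force and the opening at its end, in the units of the state.
- bot.read_state(): the state, without advancing time (a new reading comes with each control period).
- bot.read_camera(name): name is "scene" or "side" or "wrist"; returns (picture, depth): 400x640x3 uint8, blue, green, red; 400x640 float32, m along the optical axis (not along the pixel's ray), 0 where there is no reading.
- bot.get_calibration(name): a dict with "intrinsics" (3x3 intrinsics, pixels), "distortion" ([k1, k2, p1, p2, k3] as OpenCV has them; the pictures are not rectified), "view" (4x4, takes a point from world to camera coordinates). Camera axes: x right, y down, z forward; pixel columns grow to the right and rows downward; lengths in m; the calibration is good to about 2 mm. A picture is of the moment at which its call begins: read the wrist's pose just before it. get_calibration takes no time and is no camera call; for the wrist camera it gives the pose at the moment of the call.
- bot.finish_job(): hands the job in, once; it reports no verdict.
Trained networks look in the newest picture that a camera, given by its name, has taken for a name from the list of things; names that differ only in an ending like _2 or _b are one class to them, and where a whole thing is asked for, a point or a joint stands for the part that bears it (a point fixed in the world has none). Each returns a list of dicts, best first, with "p" (0 to 1); they miss things now and then, are a little off and sometimes report something else, mostly with a low value. They report only what shows in the picture. A call takes as long as a camera call. They do not tell look-alikes from the thing itself.
- bot.masks_of(camera, thing): "region" (400x640 bool, what is visible of it) and "box" ([left, top, right, bottom] in pixels, round what is visible of it).
The state is a dict: "time": time; "q": joint angles; "joint_vel": joint speeds; "joint_torque": joint torques, N m; "tool_pos": TCP position; "tcp_rot": TCP orientation; "wrist_force": force on the tool from outside, world axes, zero at the start; "torque": the same for the moment, N m; "width": opening from 0.0 (shut) to 1.0 (fully open).
Only numpy, scipy, OpenCV 4.12 (cv2) and the standard library are available. Lean on these libraries where they do the work, as an engineer would, in place of code of your own. Each camera call takes 0.05 s, during which the arm holds its last target. There are 200 camera calls.

TASK

Lift the lid keeper out of its dock by its brass hub, set it down flat on the open bench well clear of the dock and let go, then take it again by its blue handle. Keeping it level, lower it over the tall rod of the dish stand - do not let it drop - until its hub sits fully down on the rod's collar, with the white pad centred over the petri dish, and let go. Do not press hard on the dish or push it from its place, and leave the timer, the tube and the marker about where they are.

Things in the scene. Friction and masses are not known exactly. Their poses are not given: they have to be found in the camera images.
- keeper: Lid keeper: loose rigid bar, 0.2 kg, balances at its hub. Origin: centre of the hub's underside, level with the flat underside of all of it; z up the bore, +x to the pad, -x to the handle. Aluminium arm along x, 20 mm wide, 8 mm thick. White pad 80 mm diameter, 8 mm thick. Starts level in the dock, handle sunk in the pocket (fingers do not fit there), pad overhanging 4 mm over the bench.
- hub_top (a point): Centre of the top of the keeper's brass hub, 40 mm above its underside: an upright round tube, 28 mm outside diameter, through bore 15 mm.
- pad (a point): Centre of the underside of the keeper's white pad: 90 mm along the keeper's +x from its origin.
- handle (a point): Point on the keeper's blue upright handle block, at x = -90 mm, 28 mm above its underside. The block is 30 mm along x, 16 mm along y, from 8 to 44 mm above the underside; grip it across its 16 mm (keeper's y).
- dock: Grey dock, fixed. Origin: on the bench under the keeper's hub, x as the keeper's. Floor plate 4 mm thick, 64 mm wide, x = -125 to 50 mm; the keeper rests on it. Round the handle a pocket of 6 mm walls, top 60 mm above the bench, x = -121 to -65 mm, 44 mm wide outside, 32 inside, open on top and towards the hub: lift the keeper straight up by 65 mm or more.
- stand: Grey dish stand, fixed. Origin: on the bench on the rod's axis; z up, +x towards the dish. Base plate top 12 mm above the bench, x = -32 to 148 mm, 116 mm wide. Vertical steel rod 12 mm diameter. Round its foot a dark collar 34 mm diameter, top 28 mm above the bench.
- seat (a point): Centre of the collar's top face on the stand's rod axis, 28 mm above the bench: the keeper's origin belongs here, with the keeper's +x along the stand's +x.
- rod_tip (a point): Top end of the stand's rod, 180 mm above the bench; the last 16 mm taper to 4 mm diameter. Too tall for a gripper holding the hub from above to lower the keeper right down; held by its handle it clears.
- nest (a point): Centre of the dish's place on the stand's base plate, 90 mm along the stand's +x, between four locating pins 8 mm high.
- dish: Closed petri dish, tan, 90 mm diameter, 14 mm high, loose on the stand's base plate between the pins. Origin: centre of its underside. Its lid lies 2 mm below the pad when the keeper is seated.
- bench_timer: White bench timer, 66x66x20 mm, lying at the back of the bench; a bystander. Origin: centre of its underside.
- yellow_tube: Capped centrifuge tube lying on the bench, lime-green cap, 33x114x33 mm; a bystander. Origin: centre of its underside.
- red_marker: Red marker pen lying on the bench, 14x133x13 mm; a bystander. Origin: centre of its underside.
Things that resemble listed ones, but are neither listed nor needed, are in the scene too. Leave any red or turquoise look-alike of the dish alone.

How it is judged:
On the way, in this order (a step that is already met when the one before it is completed fails the run):
1. the keeper is lifted by its hub (held within 40 mm of the top of the hub), its underside more than 40 mm above the bench (height (world z) of keeper above 0.04 m and distance between the grasp point and hub_top below 0.04 m and contact force between the fingers and keeper above 1 N), for 0.1 s.
2. the keeper lies flat on the bench, its hub at least 100 mm from where the dock holds it, and the fingers have let go (height (world z) of keeper below 0.006 m and angle between keeper's own z axis and vertical below 0.04 rad and horizontal distance between keeper and dock above 0.1 m and contact force between the fingers and keeper below 0.05 N and linear speed of keeper below 0.02 m/s), for 0.2 s.
3. the keeper, held by its handle (within 40 mm of the handle point), is threaded on the rod at half height and level (within 0.08 rad) (horizontal distance between keeper and seat below 0.004 m and z of keeper in the frame of seat between 0.02 and 0.09 m and angle between keeper's own z axis and vertical below 0.08 rad and distance between the grasp point and handle below 0.04 m and contact force between the fingers and keeper above 1 N), for 0.1 s.
At the end, for the whole second after the job is handed in: The keeper sits at rest and released on the collar: hub within 4 mm of the rod axis and 3 mm of the collar's height, tilted less than 0.03 rad, pad centre within 14 mm of the dish's centre; the dish lies flat within 9 mm of its place on the stand (horizontal distance between keeper and seat below 0.004 m and z of keeper in the frame of seat between -0.003 and 0.003 m and angle between keeper's own z axis and vertical below 0.03 rad and horizontal distance between pad and dish below 0.014 m and linear speed of keeper below 0.01 m/s and contact force between the fingers and keeper below 0.05 N and horizontal distance between dish and nest below 0.009 m and angle between dish's own z axis and vertical below 0.05 rad); the robot touches nothing.
It fails at once if the keeper dropped along the rod (faster than 0.45 m/s while threaded on it) (horizontal distance between keeper and seat below 0.008 m and z of keeper in the frame of seat below 0.13 m and linear speed of keeper above 0.45 m/s).
It fails at once if the dish pressed with more than 15 N by anything (contact force between dish and keeper above 15 N or contact force between dish and the fingers above 15 N or contact force between dish and the arm above 15 N).
It fails at once if the dish shifted more than 12 mm (distance of dish from where it was at the start of the episode above 0.012 m).
It fails at once if the timer, the tube or the marker moved more than 20 mm (distance of any of bench_timer, yellow_tube, red_marker from where it was at the start of the episode above 0.02 m).
It also fails if it takes over 64 s, if anything falls off the work surface, if the arm or the gripper's body presses on something with over 40 N, if the wrist force passes 120 N, or if a joint passes its speed limit or range.

## Working session

There is one attempt and no reset: what is moved stays moved. The work goes in short steps, Python scripts to look and compute and a shell command to move; the robot and the scene stay as the last step left them, time stands still between calls to the robot, and variables do not carry over. Pictures are saved under pics/ and viewed, about 8 in all and at most 12, crops included, and the job is handed in when it is done.

```bash
ls; mkdir -p pics; cat > h.py <<'E'
import numpy as np,cv2
from workcell import bot
def cam(n):
    c=bot.get_calibration(n); im,d=bot.read_camera(n)
    return dict(K=np.array(c["intrinsics"]),D=np.array(c["distortion"]),V=np.array(c["view"]),im=im,d=d)
def cloud(c):
    h,w=c['d'].shape; u,v=np.meshgrid(np.arange(w),np.arange(h))
    p=cv2.undistortPoints(np.stack([u,v],-1).reshape(-1,1,2).astype(np.float64),c['K'],c['D']).reshape(h,w,2)
    P=np.dstack([p*c['d'][...,None],c['d']]); Vi=np.linalg.inv(c['V'])
    W=P@Vi[:3,:3].T+Vi[:3,3]; W[c['d']<=0]=np.nan
    return W
def proj(c,X):
    r,_=cv2.Rodrigues(c['V'][:3,:3]); return cv2.projectPoints(np.array(X,float).reshape(-1,1,3),r,c['V'][:3,3],c['K'],c['D'])[0].reshape(-1,2)
E
python3 - <<'E'
from h import *
s=bot.read_state();print(s)
for n in("scene","side"):
    c=cam(n);cv2.imwrite(f"pics/{n}0.png",c['im']);W=cloud(c)
    Vi=np.linalg.inv(c['V']);print(n,"campos",Vi[:3,3].round(3),"fwd",Vi[:3,2].round(2))
    for t in("keeper","dock","stand","dish","bench_timer","yellow_tube","red_marker","hub_top","rod_tip"):
        for m in bot.masks_of(n,t):
            P=W[m['region']];print(n,t,round(m['p'],2),np.round(m['box']),np.nanmedian(P,0).round(3),np.nanpercentile(P,2,0).round(3),np.nanpercentile(P,98,0).round(3))
E
```

```text
pics
{'time': 0.0, 'q': array([-1.19488729e+00,  2.64741803e-01,  1.60539787e+00,  3.49323844e-05,
        1.27365415e+00, -3.69147104e-02]), 'joint_vel': array([ 0.00151989, -0.00027503, -0.00072377,  0.00139941,  0.00038758,
       -0.00056885]), 'joint_torque': array([ 7.03410133e-04, -5.15108442e+01, -3.67311180e+01,  9.79709966e-05,
        1.29001550e-02, -4.52399206e-06]), 'tool_pos': array([ 0.2705412 , -0.61761805,  0.22995676]), 'tcp_rot': array([-3.07277898e+00, -6.43405518e-01,  5.31182870e-04]), 'wrist_force': array([-1.19440918, -0.18938668, -0.11482609]), 'torque': array([ 0.02334639, -0.01491405, -0.04012989]), 'width': 0.9999156784318395}
scene campos [-0.216  0.326  0.961] fwd [ 0.63 -0.4  -0.67]
scene keeper 0.83 [208. 262. 251. 312.] [0.548 0.211 0.016] [0.384 0.182 0.007] [0.609 0.251 0.051]
scene dock 0.86 [220. 281. 259. 328.] [0.406 0.217 0.008] [0.36  0.177 0.003] [0.523 0.242 0.064]
scene stand 0.74 [306. 197. 342. 234.] [ 0.582 -0.2    0.013] [ 0.512 -0.281  0.002] [ 0.671 -0.165  0.021]
scene dish 0.84 [216. 234. 239. 253.] [0.694 0.149 0.007] [0.657 0.111
[... 987 characters left out ...]
016] [ 0.572 -0.273  0.012] [ 0.649 -0.202  0.019]
side dish 0.72 [319. 168. 338. 176.] [0.695 0.143 0.004] [ 0.659  0.108 -0.002] [0.731 0.18  0.008]
side dish 0.64 [313. 342. 344. 378.] [ 0.376 -0.635  0.004] [ 0.341 -0.672 -0.   ] [ 0.414 -0.595  0.008]
side bench_timer 0.46 [337. 181. 354. 192.] [ 0.723 -0.012  0.014] [ 0.693 -0.038 -0.001] [0.753 0.038 0.02 ]
side yellow_tube 0.61 [357. 274. 395. 302.] [ 0.586 -0.494  0.023] [ 0.556 -0.541  0.006] [ 0.614 -0.447  0.031]
side red_marker 0.51 [309. 285. 328. 322.] [ 0.418 -0.481  0.009] [ 0.411 -0.538 -0.003] [ 0.43  -0.411  0.013]
side rod_tip 0.59 [306. 208. 370. 254.] [ 0.546 -0.263  0.01 ] [ 0.491 -0.309  0.005] [ 0.666 -0.181  0.079]
```

```bash
python3 - <<'E'
import cv2
a=cv2.imread("pics/scene0.png")[170:345,190:475];cv2.imwrite("pics/a.png",cv2.resize(a,None,fx=2.8,fy=2.8,interpolation=cv2.INTER_CUBIC))
b=cv2.imread("pics/side0.png")[140:390,260:460];cv2.imwrite("pics/b.png",cv2.resize(b,None,fx=2.4,fy=2.4,interpolation=cv2.INTER_CUBIC))
E
```

```text
(no output)
```

View pics/a.png

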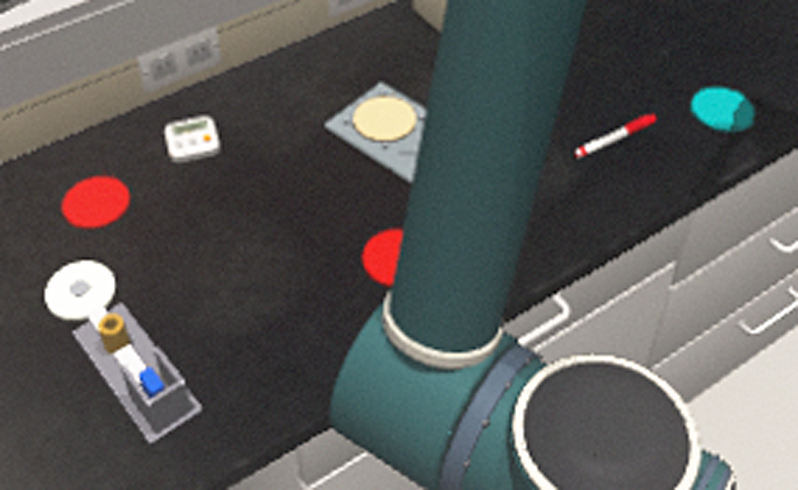

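View pics/b.png

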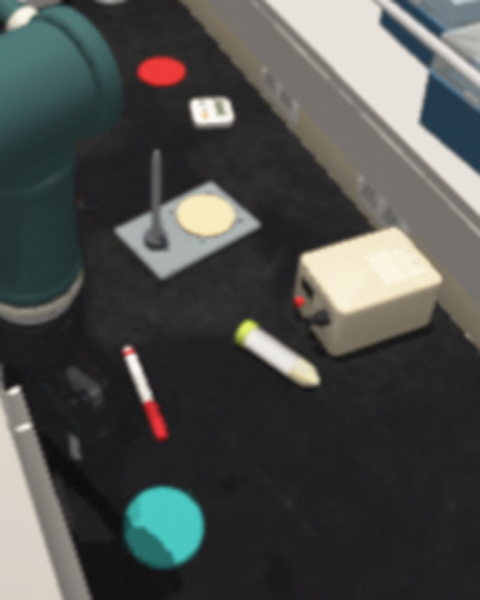

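Scene crop: keeper in dock at left (hub ≈ full-picture (230,287), pad (219,273), handle (244,306)); stand at (325,211) with the tan dish. Other dish-like discs: red (224,243), red (329,262), turquoise (447,208) – all wrong in colour and not on the stand; the tan one at (325,211) between pins on the stand is the dish. The side view confirms rod and tan dish on the grey plate.

```bash
python3 - <<'E'
from h import *
c=cam("scene");W=cloud(c);hsv=cv2.cvtColor(c['im'],cv2.COLOR_BGR2HSV).astype(int)
H,S,V=hsv[...,0],hsv[...,1],hsv[...,2]
r=np.zeros(H.shape,bool);r[255:330,195:270]=1
def st(m,n,W):
    P=W[m&np.isfinite(W[...,0])];print(n,len(P),P.mean(0).round(4),np.percentile(P,3,0).round(3),np.percentile(P,97,0).round(3));return P
st(r&(H>12)&(H<28)&(S>120)&(V>60),"brass",W)
st(r&(H>12)&(H<28)&(S>120)&(V>60)&(W[...,2]>.038),"brasstop",W)
st(r&(H>105)&(H<125)&(S>120),"blue",W)
st(r&(S<40)&(V>190)&(W[...,0]>.53),"pad",W)
for n in("scene","side"):
    if n=="side": c=cam(n);W=cloud(c)
    hsv=cv2.cvtColor(c['im'],cv2.COLOR_BGR2HSV).astype(int);H,S,V=hsv[...,0],hsv[...,1],hsv[...,2]
    b=np.abs(W[...,0]-.6)<.15; b&=np.abs(W[...,1]+.23)<.12
    st(b&(H>10)&(H<35)&(S>40)&(V>150)&(W[...,2]>.008)&(W[...,2]<.04),n+"dish",W)
    P=st(b&(W[...,2]>.006)&(W[...,2]<.03),n+"plate",W)
    print(cv2.minAreaRect(P[:,:2].astype(np.float32)*1000))
    print(W[b&(W[...,2]>.06)].round(3)[::4])
print(bot.get_calibration("wrist")["view"], bot.get_calibration("wrist")["intrinsics"])
E
```

```text
brass 98 [0.4798 0.2118 0.037 ] [0.47  0.201 0.015] [0.495 0.223 0.049]
brasstop 53 [0.4817 0.2114 0.0451] [0.471 0.2   0.038] [0.495 0.223 0.049]
blue 55 [0.3925 0.2044 0.0484] [0.38  0.197 0.035] [0.405 0.211 0.053]
pad 397 [0.572  0.2183 0.0151] [0.537 0.184 0.011] [0.608 0.253 0.019]
scenedish 287 [ 0.6106 -0.2311  0.019 ] [ 0.571 -0.269  0.013] [ 0.65  -0.194  0.023]
sceneplate 730 [ 0.5985 -0.2169  0.0153] [ 0.519 -0.276  0.007] [ 0.668 -0.164  0.022]
((594.9995727539062, -202.80816650390625), (176.31533813476562, 293.2997131347656), 88.53203582763672)
[]
sidedish 341 [ 0.6102 -0.2327  0.0153] [ 0.573 -0.27   0.01 ] [ 0.648 -0.191  0.018]
sideplate 1174 [ 0.5779 -0.2478  0.0122] [ 0.496 -0.304  0.007] [ 0.663 -0.184  0.024]
((580.241455078125, -241.41012573242188), (180.3201904296875, 118.12696838378906), 14.04544448852539)
[[ 0.522 -0.256  0.18 ]
 [ 0.523 -0.255  0.17 ]
 [ 0.526 -0.256  0.166]
 [ 0.529 -0.258  0.163]
 [ 0.529 -0.258  0.159]
 [ 0.529 -0.256  0.153]
 [ 0.53  -0.255  0.148]
 [ 0.53  -0.254  0.143]
 [ 0.53  -0.255  0.139]
 [ 0.53  -0.255  0.135]
 [ 0.521 -0.253  0.128]
 [ 0.523 -0.257  0.126]
 [ 0.525 -0.259  0.123]
 [ 0.519 -0.257  0.115]
 [ 0.521 -0.261  0.113]
 [ 0.525 -0.259  0.106]
 [ 0.519 -0.257  0.097]
 [ 0.522 -0.259  0.093]
 [ 0.524 -0.262  0.091]
 [ 0.519 -0.258  0.081]
 [ 0.522 -0.26   0.077]
 [ 0.525 -0.262  0.073]
 [ 0.519 -0.258  0.062]]
[[ 4.01992057e-01 -9.15643045e-01  4.48148034e-04 -6.75134528e-01]
 [-8.68452321e-01 -3.81118863e-01  3.17078822e-01 -4.09932727e-02]
 [-2.90160220e-01 -1.27852363e-01 -9.48399083e-01  3.79667817e-01]
 [ 0.00000000e+00  0.00000000e+00  0.00000000e+00  1.00000000e+00]] [[288.0746075    0.         315.64140836]
 [  0.         288.0746075  194.07641656]
 [  0.           0.           1.        ]]
```

```bash
cat >> h.py <<'E'
from scipy.spatial.transform import Rotation as Ro
def go(x,y,z,yaw):
    s=bot.read_state();R=Ro.from_rotvec(s['tcp_rot']);T=Ro.from_euler('z',yaw,degrees=True)*Ro.from_euler('x',180,degrees=True)
    d=R.inv().apply(np.array([x,y,z])-s['tool_pos']);a=np.degrees((R.inv()*T).as_rotvec())
    print("t",round(s['time'],2),"pos",s['tool_pos'].round(4),"q",np.degrees(s['q']).round(1),"F",s['wrist_force'].round(1),"w",round(s['width'],3));print("d",d.round(4),"a",a.round(2))
E
python3 -c "
from h import *
go(.482,.2113,.15,184.5)"
```

```text
t 1.1 pos [ 0.2708 -0.6183  0.2313] q [-68.5  15.1  91.9   0.   73.   -2.1] F [-0.1  0.1 -0. ] w 0.999
d [ 0.5263 -0.6752  0.0813] a [   0.     -0.   -160.85]
```

```bash
python3 -m inch '[{"dx":0.526,"dy":-0.675,"dz":0,"az":-161,"fingers":1},{"dx":0.526,"dy":-0.675,"dz":0,"az":-161},{"dx":0.526,"dy":-0.675,"dz":0,"az":-161},{"dx":0.526,"dy":-0.675,"dz":0,"az":-161},{"dx":0.526,"dy":-0.675,"dz":0,"az":-161},{"dx":0.526,"dy":-0.675,"dz":0,"az":-161},{"dx":0.526,"dy":-0.675,"dz":0,"az":-161},{"dx":0.526,"dy":-0.675,"dz":0,"az":-161},{"dx":0.526,"dy":-0.675,"dz":0,"az":-161},{"dx":0.526,"dy":-0.675,"dz":0,"az":-161},{"dx":0.526,"dy":-0.675,"dz":0,"az":-161},{"dx":0.526,"dy":-0.675,"dz":0,"az":-161},{"dx":0.526,"dy":-0.675,"dz":0.08,"az":-161},{"dx":0.526,"dy":-0.675,"dz":0.08,"az":-161},{"dx":0.526,"dy":-0.675,"dz":0.08,"az":-161},{"dx":0.526,"dy":-0.675,"dz":0.08,"az":-161},{"dx":0.526,"dy":-0.675,"dz":0.08,"az":-161},{"dx":0.526,"dy":-0.675,"dz":0.08,"az":-161},{"dx":0.526,"dy":-0.675,"dz":0.08,"az":-161},{"dx":0.526,"dy":-0.675,"dz":0.08,"az":-161}]' 40
cat > look.py <<'E'
from h import *
import sys
c=cam("wrist");W=cloud(c);cv2.imwrite(f"pics/{sys.argv[1]}.png",c['im'])
hsv=cv2.cvtColor(c['im'],cv2.COLOR_BGR2HSV).astype(int);H,S,V=hsv[...,0],hsv[...,1],hsv[...,2]
def st(m,n):
    P=W[m&np.isfinite(W[...,0])]
    if len(P)>20:
        print(n,len(P),P.mean(0).round(4),np.percentile(P,2,0).round(4),np.percentile(P,98,0).round(4),"circ",np.round(cv2.minEnclosingCircle(P[:,:2].astype(np.float32)*1000),1) if 0 else cv2.minAreaRect(P[:,:2].astype(np.float32)*1000))
z=W[...,2];br=(H>12)&(H<28)&(S>110)&(V>60)
st(br,"brass")
if br.any():
    zt=np.nanpercentile(z[br],90);st(br&(z>zt-.006),"brasstop")
bl=(H>105)&(H<125)&(S>120)&(V>50);st(bl,"blue")
if bl.any():
    zt=np.nanpercentile(z[bl],90);st(bl&(z>zt-.006),"bluetop")
st((S<40)&(V>190)&(z<.03),"white")
E
python3 look.py w1; python3 -c "
from h import *
go(.482,.2113,.15,184.5)"
```

```text
white 72218 [-0.4092 -0.4705 -0.8009] [-1.4581 -1.4556 -0.806 ] [ 0.1423  0.4714 -0.7958] circ ((-593.8438720703125, -551.3372802734375), (2001.556884765625, 2267.090087890625), 11.901592254638672)
t 1.15 pos [ 0.2708 -0.6183  0.2313] q [-68.5  15.1  91.9   0.   73.   -2.1] F [-0.6 -0.5  0.9] w 1.004
d [ 0.5263 -0.6752  0.0813] a [   0.      0.   -160.85]invalid input at $[0]: expected keys dx, dy, dz, ax, ay, az, fingers
```

View pics/w1.png

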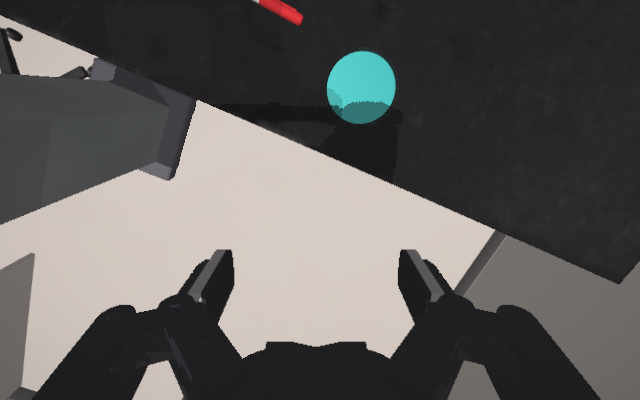

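The move was refused (all seven keys are needed). The picture only shows the start view, with the fingers at (215,270) and (410,270).

```bash
python3 -m inch '[{"dx":0.526,"dy":-0.675,"dz":0,"ax":0,"ay":0,"az":-161,"fingers":1},{"dx":0.526,"dy":-0.675,"dz":0,"ax":0,"ay":0,"az":-161,"fingers":1},{"dx":0.526,"dy":-0.675,"dz":0,"ax":0,"ay":0,"az":-161,"fingers":1},{"dx":0.526,"dy":-0.675,"dz":0,"ax":0,"ay":0,"az":-161,"fingers":1},{"dx":0.526,"dy":-0.675,"dz":0,"ax":0,"ay":0,"az":-161,"fingers":1},{"dx":0.526,"dy":-0.675,"dz":0,"ax":0,"ay":0,"az":-161,"fingers":1},{"dx":0.526,"dy":-0.675,"dz":0,"ax":0,"ay":0,"az":-161,"fingers":1},{"dx":0.526,"dy":-0.675,"dz":0,"ax":0,"ay":0,"az":-161,"fingers":1},{"dx":0.526,"dy":-0.675,"dz":0,"ax":0,"ay":0,"az":-161,"fingers":1},{"dx":0.526,"dy":-0.675,"dz":0,"ax":0,"ay":0,"az":-161,"fingers":1},{"dx":0.526,"dy":-0.675,"dz":0,"ax":0,"ay":0,"az":-161,"fingers":1},{"dx":0.526,"dy":-0.675,"dz":0,"ax":0,"ay":0,"az":-161,"fingers":1},{"dx":0.526,"dy":-0.675,"dz":0,"ax":0,"ay":0,"az":-161,"fingers":1},{"dx":0.526,"dy":-0.675,"dz":0.08,"ax":0,"ay":0,"az":-161,"fingers":1},{"dx":0.526,"dy":-0.675,"dz":0.08,"ax":0,"ay":0,"az":-161,"fingers":1},{"dx":0.526,"dy":-0.675,"dz":0.08,"ax":0,"ay":0,"az":-161,"fingers":1},{"dx":0.526,"dy":-0.675,"dz":0.08,"ax":0,"ay":0,"az":-161,"fingers":1},{"dx":0.526,"dy":-0.675,"dz":0.08,"ax":0,"ay":0,"az":-161,"fingers":1},{"dx":0.526,"dy":-0.675,"dz":0.08,"ax":0,"ay":0,"az":-161,"fingers":1}]' 40
python3 look.py w2; python3 -c "
from h import *
go(.482,.2113,.15,184.5)"
```

```text
time: 3.52
tool_pos: [0.4827, 0.2107, 0.1528]
tcp_rot: [-0.124, 3.137, 0.001]
wrist_force: [0.6, 0.1, -0.1]
width: 1.006
brass 805 [0.4837 0.2111 0.0352] [0.4725 0.1991 0.0094] [0.4966 0.2231 0.0447] circ ((485.13275146484375, 211.55189514160156), (26.050228118896484, 25.866910934448242), 4.287271976470947)
brasstop 473 [0.4846 0.2111 0.043 ] [0.4729 0.199  0.0387] [0.4971 0.2233 0.0448] circ ((485.3260803222656, 211.51568603515625), (25.635452270507812, 25.900671005249023), 5.347933292388916)
blue 681 [0.3959 0.2042 0.0473] [0.3827 0.1968 0.0454] [0.4097 0.2116 0.0489] circ ((396.1809997558594, 204.4250030517578), (28.007963180541992, 14.819687843322754), 4.085351467132568)
bluetop 681 [0.3959 0.2042 0.0473] [0.3827 0.1968 0.0454] [0.4097 0.2116 0.0489] circ ((396.1809997558594, 204.4250030517578), (28.007963180541992, 14.819687843322754), 4.085351467132568)
white 24346 [0.4578 0.4567 0.0041] [0.3127 0.1931 0.0004] [0.603  0.5927 0.0131] circ ((584.2565307617188, 288.0811462402344), (430.9633483886719, 639.7028198242188), 18.748214721679688)
t 3.58 pos [0.4826 0.2107 0.1526] q [ 20.9   2.7 114.9  -0.   62.3 -73.7] F [-0.4  0.3  0.2] w 1.003
d [0.0005 0.0006 0.0026] a [0.03 0.13 0.06]
```

View pics/w2.png

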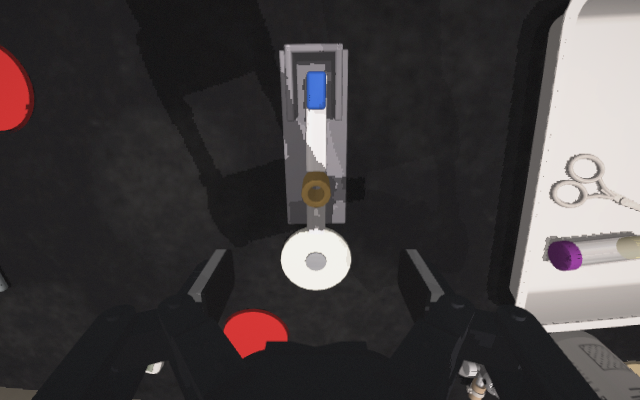

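Picture: hub at (316,190), handle (316,90) in the pocket, pad (315,258). The hub is at (0.485, 0.211), with its top at 0.044 as expected. I'll descend and grip.

```bash
python3 -m inch '[{"dx":-0.0025,"dy":0.0005,"dz":0.05,"ax":0,"ay":0,"az":0,"fingers":1},{"dx":-0.0025,"dy":0.0005,"dz":0.09,"ax":0,"ay":0,"az":0,"fingers":1},{"dx":-0.0025,"dy":0.0005,"dz":0.12,"ax":0,"ay":0,"az":0,"fingers":1},{"dx":-0.0025,"dy":0.0005,"dz":0.137,"ax":0,"ay":0,"az":0,"fingers":1},{"dx":-0.0025,"dy":0.0005,"dz":0.137,"ax":0,"ay":0,"az":0,"fingers":1},{"dx":-0.0025,"dy":0.0005,"dz":0.137,"ax":0,"ay":0,"az":0,"fingers":-1},{"dx":-0.0025,"dy":0.0005,"dz":0.137,"ax":0,"ay":0,"az":0,"fingers":-1},{"dx":-0.0025,"dy":0.0005,"dz":0.137,"ax":0,"ay":0,"az":0,"fingers":-1},{"dx":-0.0025,"dy":0.0005,"dz":0.137,"ax":0,"ay":0,"az":0,"fingers":-1},{"dx":-0.0025,"dy":0.0005,"dz":0.137,"ax":0,"ay":0,"az":0,"fingers":-1},{"dx":-0.0025,"dy":0.0005,"dz":0.137,"ax":0,"ay":0,"az":0,"fingers":-1}]' 50; python3 -c "
from h import *
go(.4853,.2113,.016,184.5)"
```

```text
time: 4.95
tool_pos: [0.4862, 0.2119, 0.0167]
tcp_rot: [-0.125, 3.135, 0.002]
wrist_force: [-1.2, 0.8, 6.5]
width: 0.304
t 4.95 pos [0.4862 0.2119 0.0167] q [ 20.9  12.9 120.   -0.   46.9 -73.7] F [-1.2  0.8  6.5] w 0.304
d [ 0.0009 -0.0005  0.0007] a [0.06 0.23 0.06]
```

```bash
python3 -m inch '[{"dx":0,"dy":0,"dz":-0.02,"ax":0,"ay":0,"az":0,"fingers":-1},{"dx":0,"dy":0,"dz":-0.05,"ax":0,"ay":0,"az":0,"fingers":-1},{"dx":0,"dy":0,"dz":-0.09,"ax":0,"ay":0,"az":0,"fingers":-1},{"dx":0,"dy":0,"dz":-0.1,"ax":0,"ay":0,"az":0,"fingers":-1},{"dx":0,"dy":0,"dz":-0.1,"ax":0,"ay":0,"az":0,"fingers":-1},{"dx":-0.002,"dy":-0.04,"dz":-0.1,"ax":0,"ay":0,"az":0,"fingers":-1},{"dx":-0.005,"dy":-0.09,"dz":-0.1,"ax":0,"ay":0,"az":0,"fingers":-1},{"dx":-0.008,"dy":-0.14,"dz":-0.1,"ax":0,"ay":0,"az":0,"fingers":-1},{"dx":-0.011,"dy":-0.168,"dz":-0.1,"ax":0,"ay":0,"az":0,"fingers":-1},{"dx":-0.011,"dy":-0.168,"dz":-0.1,"ax":0,"ay":0,"az":0,"fingers":-1},{"dx":-0.011,"dy":-0.168,"dz":-0.06,"ax":0,"ay":0,"az":0,"fingers":-1},{"dx":-0.011,"dy":-0.168,"dz":-0.03,"ax":0,"ay":0,"az":0,"fingers":-1},{"dx":-0.011,"dy":-0.168,"dz":-0.01,"ax":0,"ay":0,"az":0,"fingers":-1},{"dx":-0.011,"dy":-0.168,"dz":-0.004,"ax":0,"ay":0,"az":0,"fingers":-1},{"dx":-0.011,"dy":-0.168,"dz":0,"ax":0,"ay":0,"az":0,"fingers":-1},{"dx":-0.011,"dy":-0.168,"dz":0,"ax":0,"ay":0,"az":0,"fingers":-1}]'; python3 -c "
from h import *
go(.51,.045,.0127,184.5)
c=cam('side');W=cloud(c);cv2.imwrite('pics/s3.png',cv2.resize(c['im'][130:260,270:420],None,fx=4,fy=4))"
```

```text
time: 6.95
tool_pos: [0.5108, 0.0455, 0.0168]
tcp_rot: [-0.125, 3.135, 0.002]
wrist_force: [-0.3, -0.1, -2.3]
width: 0.305
t 6.95 pos [0.5108 0.0455 0.0168] q [ 2.300e+00  1.120e+01  1.221e+02  1.000e-01  4.640e+01 -9.240e+01] F [-0.3 -0.1 -2.3] w 0.305
d [ 0.0009 -0.0005  0.0041] a [0.06 0.25 0.08]
```

View pics/s3.png

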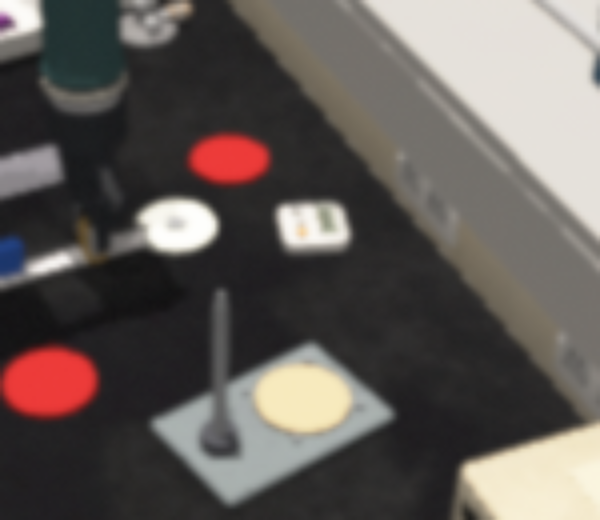

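The keeper is held level (weight reads 2.3 N), about 4 mm above the open bench, clear of the timer. I'll set it down, release and rise.

```bash
python3 -m inch '[{"dx":0,"dy":0,"dz":0.003,"ax":0,"ay":0,"az":0,"fingers":-1},{"dx":0,"dy":0,"dz":0.0045,"ax":0,"ay":0,"az":0,"fingers":-1},{"dx":0,"dy":0,"dz":0.0045,"ax":0,"ay":0,"az":0,"fingers":-1},{"dx":0,"dy":0,"dz":0.0045,"ax":0,"ay":0,"az":0,"fingers":1},{"dx":0,"dy":0,"dz":0.0045,"ax":0,"ay":0,"az":0,"fingers":1},{"dx":0,"dy":0,"dz":0.0045,"ax":0,"ay":0,"az":0,"fingers":1},{"dx":0,"dy":0,"dz":0.0045,"ax":0,"ay":0,"az":0,"fingers":1},{"dx":0,"dy":0,"dz":0.0045,"ax":0,"ay":0,"az":0,"fingers":1},{"dx":0,"dy":0,"dz":-0.03,"ax":0,"ay":0,"az":0,"fingers":1},{"dx":0,"dy":0,"dz":-0.08,"ax":0,"ay":0,"az":0,"fingers":1},{"dx":0,"dy":0,"dz":-0.135,"ax":0,"ay":0,"az":0,"fingers":1},{"dx":0,"dy":0,"dz":-0.135,"ax":0,"ay":0,"az":0,"fingers":1},{"dx":0,"dy":0,"dz":-0.135,"ax":0,"ay":0,"az":0,"fingers":1}]'; python3 look.py w4; python3 -c "
from h import *
go(.42,.038,.15,184.5)"
```

```text
time: 8.62
tool_pos: [0.5102, 0.0453, 0.1521]
tcp_rot: [-0.125, 3.134, 0.002]
wrist_force: [-0.2, -1.1, -1.5]
width: 1.0
brass 867 [0.5208 0.042  0.0301] [ 0.4978 -0.015   0.0027] [0.7095 0.0578 0.0406] circ ((607.6864013671875, 23.102819442749023), (31.988906860351562, 225.88552856445312), 75.67744445800781)
brasstop 479 [0.5098 0.0455 0.039 ] [0.4981 0.0331 0.0347] [0.5222 0.058  0.0407] circ ((510.459228515625, 45.50663757324219), (26.122758865356445, 26.607858657836914), 27.472881317138672)
blue 699 [0.421  0.0387 0.0432] [0.4072 0.0312 0.0409] [0.4351 0.0464 0.0448] circ ((421.1539001464844, 38.79107666015625), (28.8431453704834, 15.038237571716309), 4.570741176605225)
bluetop 699 [0.421  0.0387 0.0432] [0.4072 0.0312 0.0409] [0.4351 0.0464 0.0448] circ ((421.1539001464844, 38.79107666015625), (28.8431453704834, 15.038237571716309), 4.570741176605225)
white 25404 [ 0.5599 -0.0203  0.0099] [ 0.424  -0.2812  0.0024] [0.7266 0.4456 0.0188] circ ((558.5691528320312, 120.22317504882812), (844.5938110351562, 398.1303405761719), 86.5379867553711)
t 8.68 pos [0.5094 0.0453 0.1509] q [ 2.200e+00  1.100e+00  1.167e+02  1.000e-01  6.210e+01 -9.240e+01] F [-1.1  0.  -1.9] w 0.997
d [ 0.0897 -0.0001  0.0007] a [0.07 0.17 0.07]
```

The keeper lies flat: handle top 0.043, hub top 0.039. I have plenty of time, so I'll look at the stand from above with the same camera first.

```bash
python3 -c "
from h import *
go(.523,-.255,.30,194)"
```

```text
t 8.68 pos [0.5094 0.0453 0.1509] q [ 2.200e+00  1.100e+00  1.167e+02  1.000e-01  6.210e+01 -9.240e+01] F [-1.1  0.  -1.9] w 0.997
d [ 0.0099 -0.3002 -0.1495] a [ 0.05  0.17 -9.43]
```

```bash
python3 -m inch '[{"dx":0,"dy":0,"dz":-0.06,"ax":0,"ay":0,"az":0,"fingers":1},{"dx":0,"dy":-0.04,"dz":-0.12,"ax":0,"ay":0,"az":-3,"fingers":1},{"dx":0.005,"dy":-0.09,"dz":-0.15,"ax":0,"ay":0,"az":-6,"fingers":1},{"dx":0.01,"dy":-0.15,"dz":-0.15,"ax":0,"ay":0,"az":-9.4,"fingers":1},{"dx":0.01,"dy":-0.21,"dz":-0.15,"ax":0,"ay":0.17,"az":-9.4,"fingers":1},{"dx":0.01,"dy":-0.27,"dz":-0.15,"ax":0,"ay":0.17,"az":-9.4,"fingers":1},{"dx":0.01,"dy":-0.3,"dz":-0.15,"ax":0,"ay":0.17,"az":-9.4,"fingers":1},{"dx":0.01,"dy":-0.3,"dz":-0.15,"ax":0,"ay":0.17,"az":-9.4,"fingers":1},{"dx":0.01,"dy":-0.3,"dz":-0.15,"ax":0,"ay":0.17,"az":-9.4,"fingers":1}]'; cat > stand.py <<'E'
from h import *
import sys
c=cam("wrist");W=cloud(c);cv2.imwrite(f"pics/{sys.argv[1]}.png",c['im']);z=W[...,2]
hsv=cv2.cvtColor(c['im'],cv2.COLOR_BGR2HSV).astype(int);H,S,V=hsv[...,0],hsv[...,1],hsv[...,2]
b=(np.abs(W[...,0]-.58)<.12)&(np.abs(W[...,1]+.24)<.1)
P=W[b&(z>.007)&(z<.035)][:,:2];print("plate",len(P),cv2.minAreaRect(P.astype(np.float32)*1000))
d=b&(H>10)&(H<35)&(S>40)&(V>120)&(z>.015)&(z<.04);cnt=max(cv2.findContours(d.astype(np.uint8),0,1)[0],key=cv2.contourArea)
print("dish",W[d].mean(0).round(4),"circle",np.round(cv2.minEnclosingCircle(W[d][:,:2].astype(np.float32)*1000)[0],1))
for lo,hi in((.02,.035),(.04,.08),(.08,.12),(.12,.16),(.16,.175),(.172,.19)):
    m=b&(z>lo)&(z<hi)&~d&(np.abs(W[...,0]-.523)<.03)&(np.abs(W[...,1]+.255)<.03);Q=W[m]
    if len(Q):print(lo,len(Q),Q.mean(0).round(4),((Q.min(0)+Q.max(0))/2).round(4))
E
python3 stand.py w5; python3 -c "
from h import *
go(.523,-.255,.30,194)"
```

```text
time: 9.8
tool_pos: [0.5222, -0.2539, 0.2986]
tcp_rot: [0.382, -3.116, -0.006]
wrist_force: [-0.3, 0.3, -0.6]
width: 1.002
plate 7620 ((579.63037109375, -237.4864501953125), (178.2139892578125, 116.00694274902344), 13.99715805053711)
dish [ 0.5932 -0.2299  0.0178] circle [ 609.6 -230.6]
0.02 315 [ 0.521  -0.2518  0.0275] [ 0.5237 -0.2505  0.0273]
0.04 51 [ 0.5201 -0.2525  0.0616] [ 0.5219 -0.2513  0.0602]
0.08 70 [ 0.52   -0.2526  0.1012] [ 0.5216 -0.2515  0.1003]
0.12 98 [ 0.5197 -0.2525  0.1413] [ 0.5207 -0.2514  0.1399]
0.16 83 [ 0.5212 -0.2519  0.1678] [ 0.5228 -0.2511  0.1676]
0.172 48 [ 0.5229 -0.2514  0.1766] [ 0.5233 -0.251   0.1765]
t 9.85 pos [ 0.5225 -0.2535  0.2991] q [-2.840e+01  3.000e+00  9.870e+01  1.000e-01  7.850e+01 -1.324e+02] F [ 0.7  0.7 -0.6] w 1.0
d [-0.0002 -0.0016 -0.0009] a [ 0.18 -0.09  0.02]
```

View pics/w5.png

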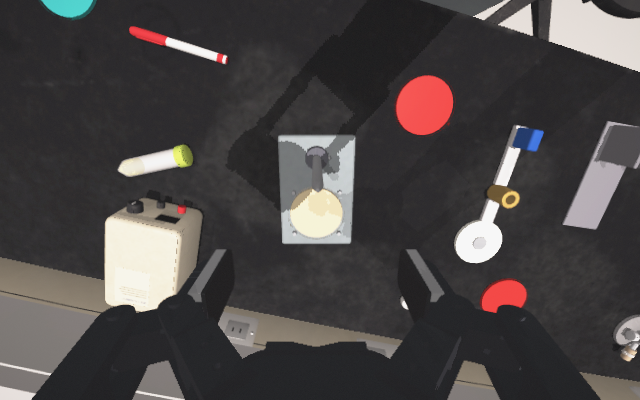

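View: rod foot at (317,155), tan dish at (317,212) between its pins; keeper lies on the bench at (505,190). Plate, dish and rod agree: rod axis ≈ (0.523, −0.2514), yaw 14.0°. Back to the handle.

```bash
python3 -c "
from h import *
go(.4208,.0387,.12,184.35)"
```

```text
t 9.85 pos [ 0.5225 -0.2535  0.2991] q [-2.840e+01  3.000e+00  9.870e+01  1.000e-01  7.850e+01 -1.324e+02] F [ 0.7  0.7 -0.6] w 1.0
d [0.0276 0.3076 0.1801] a [ 0.17 -0.11  9.67]
```

```bash
python3 -m inch '[{"dx":0.005,"dy":0.06,"dz":0,"ax":0,"ay":0,"az":2,"fingers":1},{"dx":0.01,"dy":0.12,"dz":0,"ax":0,"ay":0,"az":4,"fingers":1},{"dx":0.015,"dy":0.18,"dz":0.02,"ax":0,"ay":0,"az":6,"fingers":1},{"dx":0.02,"dy":0.24,"dz":0.06,"ax":0,"ay":0,"az":8,"fingers":1},{"dx":0.0275,"dy":0.29,"dz":0.1,"ax":0.15,"ay":-0.1,"az":9.7,"fingers":1},{"dx":0.0275,"dy":0.3075,"dz":0.14,"ax":0.15,"ay":-0.1,"az":9.7,"fingers":1},{"dx":0.0275,"dy":0.3075,"dz":0.18,"ax":0.15,"ay":-0.1,"az":9.7,"fingers":1},{"dx":0.0275,"dy":0.3075,"dz":0.18,"ax":0.15,"ay":-0.1,"az":9.7,"fingers":1},{"dx":0.0275,"dy":0.3075,"dz":0.18,"ax":0.15,"ay":-0.1,"az":9.7,"fingers":1}]'; python3 look.py w6;python3 -c "
from h import *
go(.4208,.0387,.014,184.35)"
```

```text
time: 10.98
tool_pos: [0.4218, 0.0391, 0.1216]
tcp_rot: [-0.12, 3.138, 0.001]
wrist_force: [0.5, -0.7, 1.4]
width: 0.993
brass 1046 [0.5064 0.0454 0.0304] [0.4966 0.0328 0.0069] [0.5214 0.0579 0.0403] circ ((522.6517333984375, 47.68286895751953), (53.40950012207031, 29.621379852294922), 2.732229232788086)
brasstop 524 [0.5089 0.0455 0.0385] [0.4972 0.0331 0.0342] [0.522  0.0581 0.0405] circ ((509.9217224121094, 45.55687713623047), (27.380043029785156, 26.173377990722656), 3.1461551189422607)
blue 764 [0.4172 0.0385 0.0399] [0.4063 0.0311 0.0152] [0.4331 0.0462 0.0446] circ ((420.1250915527344, 38.68946838378906), (27.78119659423828, 14.985311508178711), 4.674491882324219)
bluetop 624 [0.4195 0.0386 0.0431] [0.4068 0.0312 0.0402] [0.4333 0.0463 0.0447] circ ((420.2210388183594, 38.67060089111328), (27.592987060546875, 14.983647346496582), 4.796938419342041)
white 21716 [ 0.2205  0.2454 -0.5338] [-0.0313 -0.8483 -0.8044] [0.5992 1.0894 0.0176] circ ((361.97845458984375, 75.3333740234375), (689.276123046875, 2184.45703125), 4.437119007110596)
t 11.03 pos [0.4226 0.0389 0.1222] q [  1.9  -7.2 127.8   0.   59.2 -92.5] F [ 0.  -0.8 -0.5] w 1.0
d [ 2.100e-03 -1.000e-04  1.082e-01] a [ 0.02  0.2  -0.02]
```

```bash
python3 -m inch '[{"dx":0.002,"dy":0,"dz":0.04,"ax":0,"ay":0.2,"az":0,"fingers":1},{"dx":0.002,"dy":0,"dz":0.08,"ax":0,"ay":0.2,"az":0,"fingers":1},{"dx":0.002,"dy":0,"dz":0.1,"ax":0,"ay":0.2,"az":0,"fingers":1},{"dx":0.002,"dy":0,"dz":0.108,"ax":0,"ay":0.2,"az":0,"fingers":1},{"dx":0.002,"dy":0,"dz":0.108,"ax":0,"ay":0.2,"az":0,"fingers":1},{"dx":0.002,"dy":0,"dz":0.108,"ax":0,"ay":0.2,"az":0,"fingers":-1},{"dx":0.002,"dy":0,"dz":0.108,"ax":0,"ay":0.2,"az":0,"fingers":-1},{"dx":0.002,"dy":0,"dz":0.108,"ax":0,"ay":0.2,"az":0,"fingers":-1},{"dx":0.002,"dy":0,"dz":0.108,"ax":0,"ay":0.2,"az":0,"fingers":-1},{"dx":0.002,"dy":0,"dz":0.108,"ax":0,"ay":0.2,"az":0,"fingers":-1},{"dx":0.002,"dy":0,"dz":0.108,"ax":0,"ay":0.2,"az":0,"fingers":-1},{"dx":0.002,"dy":0,"dz":0.108,"ax":0,"ay":0.2,"az":0,"fingers":-1}]' 110;python3 -c "
from h import *
go(.4208,.0387,.014,184.35)"
```

```text
time: 12.52
tool_pos: [0.4213, 0.0388, 0.0148]
tcp_rot: [-0.119, 3.139, 0.0]
wrist_force: [-2.5, -0.2, 4.9]
width: 0.165
t 12.53 pos [0.4213 0.0388 0.0148] q [  1.9   2.5 132.4   0.   45.1 -92.5] F [-2.5 -0.2  4.9] w 0.165
d [ 0.0005 -0.      0.0008] a [ 0.01  0.02 -0.01]
```

```bash
python3 -m inch '[{"dx":0,"dy":0,"dz":-0.01,"ax":0,"ay":0,"az":0,"fingers":-1},{"dx":0,"dy":0,"dz":-0.03,"ax":0,"ay":0,"az":0,"fingers":-1},{"dx":0,"dy":0,"dz":-0.06,"ax":0,"ay":0,"az":0,"fingers":-1},{"dx":0,"dy":0,"dz":-0.1,"ax":0,"ay":0,"az":0,"fingers":-1},{"dx":0,"dy":0,"dz":-0.14,"ax":0,"ay":0,"az":0,"fingers":-1},{"dx":0,"dy":0,"dz":-0.18,"ax":0,"ay":0,"az":0,"fingers":-1},{"dx":0,"dy":0,"dz":-0.21,"ax":0,"ay":0,"az":0,"fingers":-1},{"dx":0,"dy":0,"dz":-0.23,"ax":0,"ay":0,"az":0,"fingers":-1},{"dx":0,"dy":0,"dz":-0.235,"ax":0,"ay":0,"az":0,"fingers":-1},{"dx":0,"dy":0,"dz":-0.235,"ax":0,"ay":0,"az":0,"fingers":-1},{"dx":0,"dy":0,"dz":-0.235,"ax":0,"ay":0,"az":0,"fingers":-1}]';python3 -c "
from h import *
go(.4364,-.2730,.25,194)"
```

```text
time: 13.9
tool_pos: [0.4202, 0.0387, 0.2483]
tcp_rot: [0.119, -3.137, -0.0]
wrist_force: [-0.6, 0.7, -1.8]
width: 0.168
t 13.9 pos [0.4202 0.0387 0.2483] q [  1.9 -13.9 119.4   0.   74.6 -92.5] F [-0.6  0.7 -1.8] w 0.168
d [ 0.0074 -0.312  -0.0018] a [ 0.03 -0.14 -9.66]
```

```bash
python3 -m inch '[{"dx":0.0,"dy":-0.02,"dz":-0.002,"ax":0,"ay":0,"az":-1,"fingers":-1},{"dx":0.002,"dy":-0.05,"dz":-0.002,"ax":0,"ay":0,"az":-2,"fingers":-1},{"dx":0.003,"dy":-0.09,"dz":-0.002,"ax":0,"ay":0,"az":-3,"fingers":-1},{"dx":0.004,"dy":-0.13,"dz":-0.002,"ax":0,"ay":0,"az":-5,"fingers":-1},{"dx":0.005,"dy":-0.17,"dz":-0.002,"ax":0,"ay":0,"az":-6,"fingers":-1},{"dx":0.006,"dy":-0.21,"dz":-0.002,"ax":0,"ay":0,"az":-8,"fingers":-1},{"dx":0.007,"dy":-0.25,"dz":-0.002,"ax":0,"ay":0,"az":-9,"fingers":-1},{"dx":0.0075,"dy":-0.28,"dz":-0.002,"ax":0,"ay":0,"az":-9.7,"fingers":-1},{"dx":0.0075,"dy":-0.3,"dz":-0.002,"ax":0,"ay":0,"az":-9.7,"fingers":-1},{"dx":0.0075,"dy":-0.312,"dz":-0.002,"ax":0,"ay":0,"az":-9.7,"fingers":-1},{"dx":0.0075,"dy":-0.312,"dz":-0.002,"ax":0,"ay":0,"az":-9.7,"fingers":-1},{"dx":0.0075,"dy":-0.312,"dz":-0.002,"ax":0,"ay":0,"az":-9.7,"fingers":-1}]';python3 - <<'E'
from h import *
go(.4364,-.2730,.25,194)
for n in("wrist","side","scene"):
    c=cam(n);W=cloud(c);z=W[...,2];cv2.imwrite(f"pics/{n}7.png",c['im'])
    hsv=cv2.cvtColor(c['im'],cv2.COLOR_BGR2HSV).astype(int);H,S,V=hsv[...,0],hsv[...,1],hsv[...,2]
    b=(z>.2)&(np.abs(W[...,0]-.52)<.16)&(np.abs(W[...,1]+.25)<.12)
    for nm,m in(("brass",b&(H>12)&(H<28)&(S>110)&(V>60)),("blue",b&(H>105)&(H<125)&(S>120)),("pad",b&(S<40)&(V>150)&(W[...,0]>.55)),("rod",(z>.1)&(z<.19)&(np.abs(W[...,0]-.523)<.02)&(np.abs(W[...,1]+.253)<.02))):
        P=W[m]
        if len(P)>5:print(n,nm,len(P),P.mean(0).round(4),np.percentile(P,2,0).round(4),np.percentile(P,98,0).round(4))
a=cv2.imread("pics/side7.png")[130:280,270:430];a=cv2.resize(a,None,fx=4,fy=4,interpolation=2)
b=cv2.resize(cv2.imread("pics/wrist7.png"),None,fx=.25,fy=.25);a[:100,-160:]=b;cv2.imwrite("pics/m7.png",a[:, :])
E
```

```text
time: 15.4
tool_pos: [0.4363, -0.2721, 0.2501]
tcp_rot: [0.385, -3.115, -0.002]
wrist_force: [-0.6, 0.3, -2.5]
width: 0.166
t 15.4 pos [ 0.4363 -0.2721  0.2501] q [-3.470e+01 -3.000e+00  1.099e+02 -1.000e-01  7.330e+01 -1.388e+02] F [-0.6  0.3 -2.5] w 0.166
d [ 0.0001 -0.0009  0.0001] a [ 0.08 -0.14  0.08]
wrist blue 2509 [ 0.4306 -0.2734  0.2732] [ 0.421  -0.282   0.2489] [ 0.449  -0.2644  0.2796]
side brass 108 [ 0.5208 -0.2583  0.261 ] [ 0.5102 -0.2681  0.2374] [ 0.535  -0.2423  0.2735]
side blue 32 [ 0.424  -0.2787  0.2667] [ 0.4214 -0.2858  0.2502] [ 0.429  -0.2693  0.2781]
side pad 367 [ 0.6046 -0.2361  0.2399] [ 0.5551 -0.2687  0.2343] [ 0.6458 -0.1963  0.2437]
side rod 63 [ 0.5229 -0.2576  0.1412] [ 0.5187 -0.2614  0.104 ] [ 0.5302 -0.2538  0.1748]
scene blue 14 [ 0.4214 -0.2712  0.2578] [ 0.4198 -0.2776  0.2512] [ 0.4227 -0.2665  0.2661]
```

View pics/m7.png

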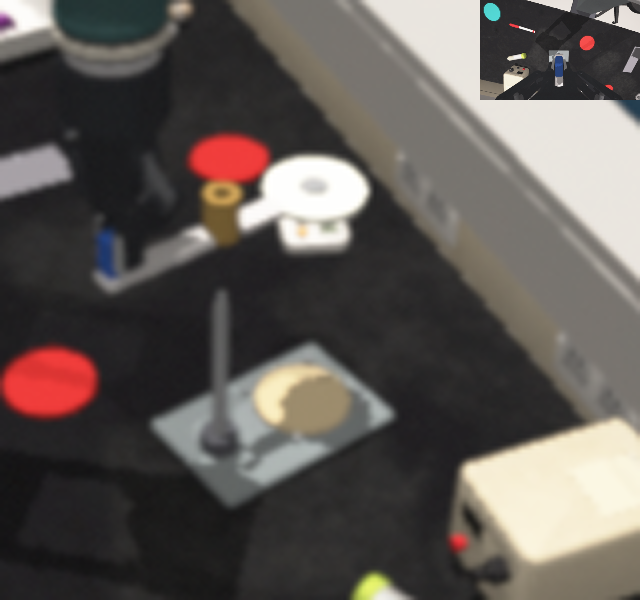

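The keeper is held level above the stand: hub at crop (222,195) directly above the rod tip at (221,292), and pad towards the dish. I'll lower it onto the tip gently and check the forces.

```bash
python3 -m inch '[{"dx":0,"dy":-0.001,"dz":0.01,"ax":0,"ay":0,"az":0,"fingers":-1},{"dx":0,"dy":-0.001,"dz":0.03,"ax":0,"ay":0,"az":0,"fingers":-1},{"dx":0,"dy":-0.001,"dz":0.045,"ax":0,"ay":0,"az":0,"fingers":-1},{"dx":0,"dy":-0.001,"dz":0.052,"ax":0,"ay":0,"az":0,"fingers":-1},{"dx":0,"dy":-0.001,"dz":0.058,"ax":0,"ay":0,"az":0,"fingers":-1},{"dx":0,"dy":-0.001,"dz":0.063,"ax":0,"ay":0,"az":0,"fingers":-1},{"dx":0,"dy":-0.001,"dz":0.063,"ax":0,"ay":0,"az":0,"fingers":-1}]';python3 -c "
from h import *
print(bot.read_state()['torque'])
go(.4364,-.2730,.165,194)"
```

```text
time: 16.42
tool_pos: [0.4365, -0.2731, 0.1872]
tcp_rot: [0.385, -3.116, -0.001]
wrist_force: [1.1, -0.3, -2.4]
width: 0.172
[-0.03588457  0.15925408 -0.04201605]
t 16.43 pos [ 0.4365 -0.2731  0.1872] q [-3.480e+01 -3.000e-01  1.140e+02 -1.000e-01  6.640e+01 -1.388e+02] F [ 1.1 -0.3 -2.4] w 0.172
d [-0.      0.0001  0.0222] a [ 0.05 -0.13  0.09]
```

No contact force yet, with the tip just entering the bore. Continuing past the taper.

```bash
python3 -m inch '[{"dx":0,"dy":0,"dz":0.005,"ax":0,"ay":0,"az":0,"fingers":-1},{"dx":0,"dy":0,"dz":0.01,"ax":0,"ay":0,"az":0,"fingers":-1},{"dx":0,"dy":0,"dz":0.015,"ax":0,"ay":0,"az":0,"fingers":-1},{"dx":0,"dy":0,"dz":0.022,"ax":0,"ay":0,"az":0,"fingers":-1},{"dx":0,"dy":0,"dz":0.022,"ax":0,"ay":0,"az":0,"fingers":-1}]';python3 - <<'E'
from h import *
print(bot.read_state()['torque'])
go(.4364,-.2730,.07,194)
c=cam("side");cv2.imwrite("pics/side8.png",cv2.resize(c['im'][160:250,285:385],None,fx=6,fy=6,interpolation=2))
E
```

```text
time: 17.05
tool_pos: [0.4358, -0.2727, 0.1642]
tcp_rot: [0.385, -3.114, -0.003]
wrist_force: [0.5, -0.4, -1.2]
width: 0.169
[-0.09026353  0.15785013  0.01014308]
t 17.05 pos [ 0.4358 -0.2727  0.1642] q [-3.480e+01  9.000e-01  1.154e+02 -1.000e-01  6.400e+01 -1.388e+02] F [ 0.5 -0.4 -1.2] w 0.169
d [-0.0008 -0.0007  0.0942] a [ 0.14 -0.2   0.1 ]
```

View pics/side8.png

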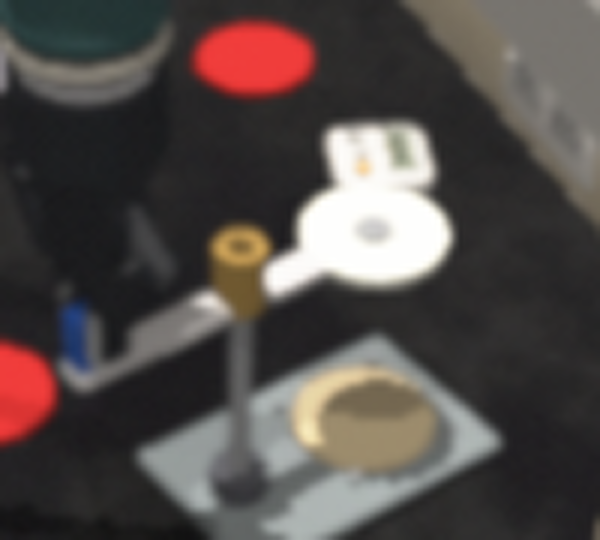

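The rod is in the bore, with no side load. I'll lower to mid-height.

```bash
python3 -m inch '[{"dx":0,"dy":0,"dz":0.01,"ax":0,"ay":0,"az":0,"fingers":-1},{"dx":0,"dy":0,"dz":0.025,"ax":0,"ay":0,"az":0,"fingers":-1},{"dx":0,"dy":0,"dz":0.04,"ax":0,"ay":0,"az":0,"fingers":-1},{"dx":0,"dy":0,"dz":0.055,"ax":0,"ay":0,"az":0,"fingers":-1},{"dx":0,"dy":0,"dz":0.07,"ax":0,"ay":0,"az":0,"fingers":-1},{"dx":0,"dy":0,"dz":0.08,"ax":0,"ay":0,"az":0,"fingers":-1},{"dx":0,"dy":0,"dz":0.084,"ax":0,"ay":0,"az":0,"fingers":-1},{"dx":0,"dy":0,"dz":0.084,"ax":0,"ay":0,"az":0,"fingers":-1},{"dx":0,"dy":0,"dz":0.084,"ax":0,"ay":0,"az":0,"fingers":-1}]';python3 -c "
from h import *
print(bot.read_state()['torque'])
go(.4364,-.2730,.0438,194)"
```

```text
time: 18.23
tool_pos: [0.4363, -0.2731, 0.0813]
tcp_rot: [0.385, -3.116, -0.001]
wrist_force: [1.0, 0.7, -2.8]
width: 0.17
[-0.0436756   0.20173793 -0.02498431]
t 18.23 pos [ 0.4363 -0.2731  0.0813] q [-3.480e+01  6.300e+00  1.194e+02 -1.000e-01  5.440e+01 -1.388e+02] F [ 1.   0.7 -2.8] w 0.17
d [-0.0002  0.0001  0.0375] a [ 0.05 -0.13  0.1 ]
```

```bash
python3 -m inch '[{"dx":0,"dy":0,"dz":0.008,"ax":0,"ay":0,"az":0,"fingers":-1},{"dx":0,"dy":0,"dz":0.018,"ax":0,"ay":0,"az":0,"fingers":-1},{"dx":0,"dy":0,"dz":0.027,"ax":0,"ay":0,"az":0,"fingers":-1},{"dx":0,"dy":0,"dz":0.033,"ax":0,"ay":0,"az":0,"fingers":-1},{"dx":0,"dy":0,"dz":0.036,"ax":0,"ay":0,"az":0,"fingers":-1},{"dx":0,"dy":0,"dz":0.0375,"ax":0,"ay":0,"az":0,"fingers":-1},{"dx":0,"dy":0,"dz":0.0375,"ax":0,"ay":0,"az":0,"fingers":-1},{"dx":0,"dy":0,"dz":0.0375,"ax":0,"ay":0,"az":0,"fingers":-1}]';python3 -c "
from h import *
print(bot.read_state()['torque'])
go(.4364,-.2730,.0428,194)"
```

```text
time: 19.23
tool_pos: [0.4364, -0.2733, 0.0441]
tcp_rot: [0.385, -3.116, -0.0]
wrist_force: [-0.8, 0.4, -2.1]
width: 0.165
[-0.04932637  0.16675859 -0.02176135]
t 19.23 pos [ 0.4364 -0.2733  0.0441] q [-3.480e+01  9.300e+00  1.208e+02 -1.000e-01  5.000e+01 -1.388e+02] F [-0.8  0.4 -2.1] w 0.165
d [-0.0001  0.0003  0.0013] a [ 0.03 -0.1   0.1 ]
```

```bash
python3 -m inch '[{"dx":0,"dy":0,"dz":0.0008,"ax":0,"ay":0,"az":0,"fingers":-1},{"dx":0,"dy":0,"dz":0.0014,"ax":0,"ay":0,"az":0,"fingers":-1},{"dx":0,"dy":0,"dz":0.0014,"ax":0,"ay":0,"az":0,"fingers":-1},{"dx":0,"dy":0,"dz":0.0014,"ax":0,"ay":0,"az":0,"fingers":-1}]';python3 -c "
from h import *
print(bot.read_state()['torque'])
go(.4364,-.2730,.0428,194)"
```

```text
time: 19.73
tool_pos: [0.4366, -0.2735, 0.0429]
tcp_rot: [0.385, -3.116, 0.0]
wrist_force: [-0.5, -0.4, 0.4]
width: 0.168
[-0.03243009  0.18546958 -0.00902949]
t 19.73 pos [ 0.4366 -0.2735  0.0429] q [-3.480e+01  9.400e+00  1.208e+02 -1.000e-01  4.990e+01 -1.388e+02] F [-0.5 -0.4  0.4] w 0.168
d [0.0001 0.0005 0.0001] a [ 0.   -0.09  0.09]
```

```bash
python3 -m inch '[{"dx":0,"dy":0,"dz":0.0006,"ax":0,"ay":0,"az":0,"fingers":-1},{"dx":0,"dy":0,"dz":0.0008,"ax":0,"ay":0,"az":0,"fingers":-1},{"dx":0,"dy":0,"dz":0.0008,"ax":0,"ay":0,"az":0,"fingers":-1}]';python3 -c "
from h import *
print(bot.read_state()['torque'])
go(.4364,-.2730,.0428,194)"
```

```text
time: 20.1
tool_pos: [0.4365, -0.2736, 0.0426]
tcp_rot: [0.385, -3.116, 0.0]
wrist_force: [-4.4, 0.1, 5.6]
width: 0.169
[0.1745117  0.33471251 0.12874417]
t 20.1 pos [ 0.4365 -0.2736  0.0426] q [-3.480e+01  9.400e+00  1.208e+02 -1.000e-01  4.980e+01 -1.388e+02] F [-4.4  0.1  5.6] w 0.169
d [-0.      0.0006 -0.0002] a [-0.  -0.1  0.1]
```

Contact on the collar (about +8 N above the carried weight). I'll open and go straight up.

```bash
python3 -m inch '[{"dx":0,"dy":0,"dz":-0.0002,"ax":0,"ay":0,"az":0,"fingers":-0.4},{"dx":0,"dy":0,"dz":-0.0002,"ax":0,"ay":0,"az":0,"fingers":0},{"dx":0,"dy":0,"dz":-0.0002,"ax":0,"ay":0,"az":0,"fingers":0.5},{"dx":0,"dy":0,"dz":-0.0002,"ax":0,"ay":0,"az":0,"fingers":1},{"dx":0,"dy":0,"dz":-0.0002,"ax":0,"ay":0,"az":0,"fingers":1},{"dx":0,"dy":0,"dz":-0.0002,"ax":0,"ay":0,"az":0,"fingers":1},{"dx":0,"dy":0,"dz":-0.0002,"ax":0,"ay":0,"az":0,"fingers":1},{"dx":0,"dy":0,"dz":-0.02,"ax":0,"ay":0,"az":0,"fingers":1},{"dx":0,"dy":0,"dz":-0.06,"ax":0,"ay":0,"az":0,"fingers":1},{"dx":0,"dy":0,"dz":-0.11,"ax":0,"ay":0,"az":0,"fingers":1},{"dx":0,"dy":0,"dz":-0.17,"ax":0,"ay":0,"az":0,"fingers":1},{"dx":0,"dy":0,"dz":-0.22,"ax":0,"ay":0,"az":0,"fingers":1},{"dx":0,"dy":0,"dz":-0.25,"ax":0,"ay":0,"az":0,"fingers":1},{"dx":0,"dy":0,"dz":-0.25,"ax":0,"ay":0,"az":0,"fingers":1}]';python3 - <<'E'
from h import *
go(.523,-.2514,.30,194)
c=cam("side");W=cloud(c);z=W[...,2];cv2.imwrite("pics/side9.png",cv2.resize(c['im'][160:270,285:395],None,fx=5,fy=5,interpolation=2))
hsv=cv2.cvtColor(c['im'],cv2.COLOR_BGR2HSV).astype(int);H,S,V=hsv[...,0],hsv[...,1],hsv[...,2]
b=(np.abs(W[...,0]-.54)<.15)&(np.abs(W[...,1]+.25)<.12)
for nm,m in(("brass",b&(H>12)&(H<28)&(S>110)&(V>50)),("blue",b&(H>105)&(H<125)&(S>120)),("pad",b&(S<40)&(V>170)&(W[...,0]>.55))):
    P=W[m]
    if len(P):print(nm,len(P),P.mean(0).round(4),np.percentile(P,2,0).round(4),np.percentile(P,98,0).round(4))
E
```

```text
time: 21.85
tool_pos: [0.4385, -0.2745, 0.2962]
tcp_rot: [-0.385, 3.114, -0.008]
wrist_force: [0.3, 0.3, 0.2]
width: 1.002
t 21.85 pos [ 0.4385 -0.2745  0.2962] q [-3.480e+01 -4.400e+00  1.063e+02 -1.000e-01  7.770e+01 -1.388e+02] F [0.3 0.3 0.2] w 1.002
d [-0.0876  0.0018 -0.0035] a [-0.3   0.17  0.1 ]
brass 56 [ 0.5207 -0.2581  0.0507] [ 0.5122 -0.2684 -0.0016] [ 0.5428 -0.1761  0.0683]
blue 93 [ 0.4361 -0.2707  0.0534] [ 0.4218 -0.2865 -0.0042] [ 0.4546 -0.1994  0.0719]
pad 573 [ 0.605  -0.2431  0.0233] [ 0.5527 -0.2928 -0.0009] [ 0.6659 -0.1669  0.0373]
```

View pics/side9.png

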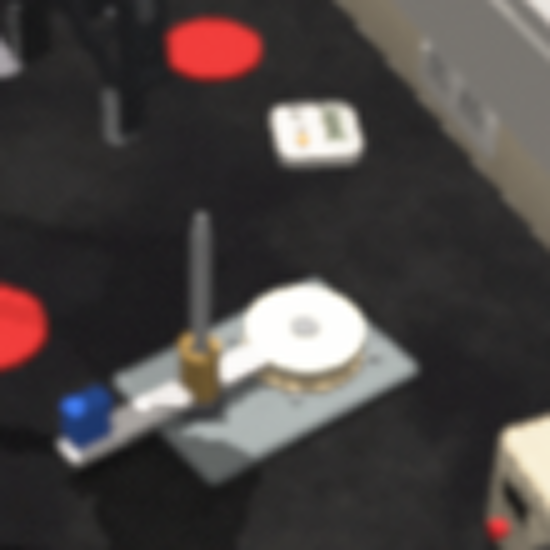

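The keeper sits down on the rod, with the pad over the dish. One closer check from above, to compare heights and centring with the earlier stand view.

```bash
python3 -m inch '[{"dx":-0.04,"dy":0,"dz":-0.003,"ax":0,"ay":0,"az":0,"fingers":1},{"dx":-0.088,"dy":0.002,"dz":-0.003,"ax":0,"ay":0,"az":0,"fingers":1},{"dx":-0.088,"dy":0.002,"dz":-0.003,"ax":0,"ay":0,"az":0,"fingers":1},{"dx":-0.088,"dy":0.002,"dz":-0.003,"ax":0,"ay":0,"az":0,"fingers":1}]' >/dev/null; python3 - <<'E'
from h import *
c=cam("wrist");W=cloud(c);z=W[...,2];cv2.imwrite("pics/w10.png",cv2.resize(c['im'][110:270,230:410],None,fx=3.5,fy=3.5,interpolation=2))
hsv=cv2.cvtColor(c['im'],cv2.COLOR_BGR2HSV).astype(int);H,S,V=hsv[...,0],hsv[...,1],hsv[...,2]
b=(np.abs(W[...,0]-.54)<.15)&(np.abs(W[...,1]+.25)<.1)
for nm,m in(("hubtop",b&(H>12)&(H<28)&(S>110)&(V>50)&(z>.06)&(z<.08)),("bluetop",b&(H>105)&(H<125)&(S>120)&(z>.065)),("pad",b&(S<40)&(V>110)&(W[...,0]>.55)&(z>.028)&(z<.045)),("armnear",b&(S<60)&(V>110)&(W[...,0]<.5)&(z>.028)&(z<.045))):
    P=W[m]
    if len(P)>5:print(nm,len(P),P.mean(0).round(4),np.percentile(P,2,0).round(4),np.percentile(P,98,0).round(4),cv2.minAreaRect(P[:,:2].astype(np.float32)*1000)[0])
E
```

```text
hubtop 174 [ 0.5199 -0.2527  0.0669] [ 0.5113 -0.2641  0.0612] [ 0.5325 -0.2395  0.069 ] (521.8814697265625, -252.3740997314453)
bluetop 305 [ 0.4365 -0.2737  0.0713] [ 0.4227 -0.2818  0.0693] [ 0.4504 -0.2653  0.073 ] (436.4368896484375, -273.833251953125)
pad 2083 [ 0.609  -0.2299  0.0359] [ 0.5718 -0.265   0.0337] [ 0.6465 -0.1941  0.0389] (602.9852905273438, -227.41099548339844)
armnear 575 [ 0.4733 -0.2636  0.0355] [ 0.4296 -0.2766  0.0337] [ 0.4987 -0.2509  0.0373] (461.267822265625, -266.8658752441406)
```

View pics/w10.png

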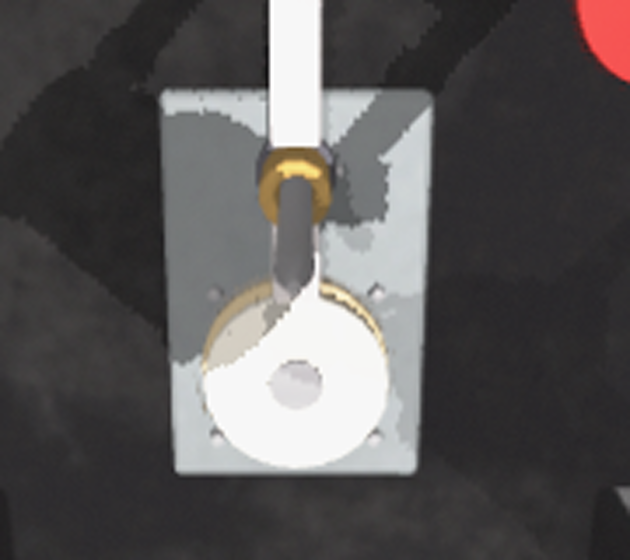

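Arm top 0.0355, pad top 0.0359 (expected 0.036): seated and level. The pad is within about 1 mm of the dish centre. Handing in.

```bash
python3 -c "
from h import *
print(bot.finish_job(), bot.read_state()['time'])"
```

```text
the job is handed in; nothing more can be done
the job is handed in; nothing more can be done
```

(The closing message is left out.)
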